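Load the drying rack and leave the blower locked on

TASK

Air the freshly waxed wooden blocks: take the sanding block off the drying rack and put it down on the bench, and lay every wooden block from the bench flat on the rack's bearers, none touching another. Then switch on the power strip and start the blower: squeeze its trigger right in, press the lock button in the side of its grip while the trigger is in, and ease the trigger off so that the lock holds it and the blower is left running by itself. Do not knock over the wax tin.

Things in the scene. Friction and masses are not known exactly. Their poses are not given: they have to be found in the camera images.
- rack_top (a point): Drying rack, a low wooden frame fixed to the bench, 270 mm long (y), 155 mm wide (x). Four upright bearers, 6 mm wide, 240 mm long, run along y at x = -49.5, -16.5, 16.5, 49.5 mm. The point is the middle of their top edges, 58 mm above the bench; z up. Guard rails (inner faces at x = +-66.5 mm) and end stops (inner faces at y = +-122 mm, with a 60 mm gap in the middle of each) stand 12 mm above the bearers.
- block_1_mid (a point): Large wooden block 56x111x41 mm (x, y, z; the long side is y), 0.13 kg; the point is its centre. It lies on the bench in front of the rack. May be absent.
- block_2_mid (a point): Small wooden block 35x91x36 mm (x, y, z; the long side is y), about 0.1 kg; the point is its centre. It lies on the bench in front of the rack. May be absent.
- block_3_mid (a point): Another small wooden block, like block_2. May be absent.
- block_4_mid (a point): Another small wooden block, like block_2. May be absent.
- sanding_mid (a point): Cork sanding block with red-brown paper, 62x115x34 mm (x, y, z; the long side is y), 0.09 kg; the point is its centre. It was left lying across the bearers near the middle of the rack. The bench in front of the rack is clear but for the wooden blocks, so there is room for it where a block has been taken away.
- strip_switch (a joint): Rocker switch of the white power strip fixed to the bench in front of the blower: 0 off, 0.349 rad on. It stays where it is put. Damped: pushed slowly (5 mm/s) it takes 3 to 6 N, fast a good deal more.
- rocker (a point): Middle of the raised half (nearer the robot) of the rocker, 46 mm above the bench; the strip's top is at 42 mm. The whole rocker is 12 mm wide (y), 24 mm long (x); its lower far half begins 7 mm beyond the point in +x. Press the raised half straight down 3 to 4 mm, keeping off the far half, to switch on. A fingertip may overlap the strip's near edge. z up.
- trigger (a joint): Trigger of the pistol-grip blower: 0 released, 0.009 m fully squeezed. Its spring takes 3 N at the start, 7 N fully in, and pushes it back out unless the lock holds it. Held by the lock it rests at about 0.005.
- trigger_face (a point): Middle of the trigger's front face (36 mm in x, 24 mm in z), moving with it, 95 mm above the bench. Axes: y = the way the spout points, left and 35 degrees up, so the trigger is squeezed by a push along -y; z = out of the grip's upper side, up and leaning 35 degrees to the right; x = along the grip to the barrel, away from the robot. The barrel, 57 mm thick, begins 23 mm off in +x.
- station: The blower, strapped on its side in a plywood stand fixed to the bench: grip towards the robot, spout to the rack, nose up 35 degrees. Origin on the bench under the released trigger's face; x to the barrel, y left, z up. In the trigger's axes, from its released face, the grip fills y = -14 to -58, z = -13 to 13 mm, and ends at x = -102 mm, where the cord leaves for the strip.
- lock_button (a joint): Lock button: 0 out, 0.0055 m fully in; pushed in along -z of the trigger's axes with 1 to 2 N. It goes in only while the trigger is squeezed 0.007 m or more. Keep it in and let the trigger come back at least 4 mm from fully in: the trigger catches it and both stay by themselves. Squeezing the trigger again frees the button.
- button_top (a point): Top of the lock button, a domed pin 12 mm thick in the upper side of the grip, 9 mm proud of it, in a collar 21 mm wide, 1.5 mm high. With both out it lies at y = -38, z = 22, x = 0 mm in the trigger's axes, from the trigger's face. Two fingers pointing straight down, 30 to 40 mm apart, reach both at once: one in front of the trigger, one over the button.
- wax_tin: Round tin of wax, 75 mm wide, 58 mm high, standing on the bench left of the rack; origin under its middle, z up.

How it is judged:
By the outcome, as a careful person would: the job done as asked, in the order asked, and still so for the second after the job is handed in, with the robot touching nothing.
Of block_1, block_2, block_3, block_4 only 2 to 3 are there at a start; the rules pass over those that are not, and their reading is None.
At some moment in a run one of block_1, block_2, block_3, block_4 may be knocked a few centimetres aside while the robot is not near it.
It also fails if it takes over 210 s, if anything falls off the work surface, if the arm or the gripper's body presses on something with over 40 N, if the wrist force passes 120 N, or if a joint passes its speed limit or range.

ROBOT

A 6-joint arm with a two-finger parallel gripper is mounted at the origin on the work surface; the furniture and walls round the work are solid. World frame = base frame: x ahead of the robot, y to its left, z up, the work surface at z = 0. Lengths are in m, angles in degrees, forces in N, time in s.
With the tool pointing down it reaches from about 0.325 to 0.775 m from the base axis. Payload 5.5 kg.
Tool frame: the origin (TCP) lies at the centre of the arm's flange, where the gripper is bolted on; the fingertips stand 182 mm ahead of it and the grasp point (between the pads) lies 163 mm ahead of it; z points along the fingers, y is the line along which they close (so a half turn about z gives the same grasp; the last joint's range is limited). The gripper opens to 88 mm and grips with 3 to 60 N. Pads are 20 mm wide; open, the fingers measure 115 mm over their backs; the gripper's body (75 mm by 178 mm) begins 61 mm behind the grasp point.
Start: joints at [62.183, 5.22, 70.514, -0, 104.267, -3.249], TCP at [0.249, 0.546, 0.405] pointing down, gripper open.
Joint ranges: [-164.24, 164.24], [-49.07, 125.15], [9.68, 141.18], [-86.29, 266.29], [3.28, 154.24], [-151.56, 151.56]. Speed limits (degrees/s): [147.25, 147.25, 172.46, 180, 180, 180].

INTERFACE

Orientations are given as [roll, pitch, yaw] about the fixed x, y, z axes, in that order (R = Rz(yaw) Ry(pitch) Rx(roll)).
In Python, from station import r gives the robot as it stands. The module is installed in compiled form; this text tells all that it offers. Calls block until the motion is done:
- r.reach(position, orientation): joint-space move of the TCP to a pose.
- r.servo_line(position, rotation=None, speed=0.15): straight line of the TCP; rotation=None keeps the orientation; speed is the mean speed in m/s.
- r.move_joints(angles): joint-space move.
- r.let_go() and r.grab(squeeze=None): open the fingers fully, or close them until they stop; squeeze is the grip in N (None keeps the last).
- r.wait(seconds).
- r.inverse_kinematics(position, orientation): joint angles nearest the present ones, or None.
- r.sense(): the state.
- r.snapshot(name): name is "scene" or "top"; returns a dict with "frame" (384x512x3 uint8, red, green, blue), "fx", "fy", "cx", "cy" (pixels), "R" (3x3) and "t" (3): a world point X has camera coordinates R X + t. Camera axes: x right, y down, z forward; pixel columns grow to the right and rows downward; lengths in m; the calibration is good to about 2 mm. A picture is of the moment at which its call begins. There is no depth.
A pose or a line that the arm cannot do raises r.IKError and nothing moves.
- r.hand_in(): hands the job in; it is judged then, once.
The state is a dict: "clock": time; "joints": joint angles; "joint_vel": joint speeds; "joint_torque": joint torques, N m; "tcp_pos": TCP position; "orientation": TCP orientation; "contact_force": force on the tool from outside, world axes, zero at the start; "torque": the same for the moment, N m; "opening": finger opening in m; "gripper_force": force on a finger pad.
Only numpy, scipy, OpenCV 4.12 (cv2) and the standard library are available. Lean on these libraries where they do the work, as an engineer would, in place of code of your own. Each camera call takes 0.05 s, during which the arm holds its last target. There are 200 camera calls.

## Working session

There is one attempt and no reset: what is moved stays moved. The work goes in short steps, each a Python script; the robot and the scene stay as the last script left them, time stands still between calls to the robot, and variables do not carry over. Pictures are saved under pics/ and viewed, at most 14 in all, crops included, and the job is handed in when it is done.

```bash
mkdir -p pics
python3 - <<'E'
from station import r
import cv2,pickle
d={}
for n in("scene","top"):
    s=r.snapshot(n);d[n]=s;cv2.imwrite(f"pics/{n}0.png",cv2.resize(s["frame"][:,:,::-1],(800,600),interpolation=cv2.INTER_CUBIC))
    print(n,s["fx"],s["cx"],s["cy"],s["R"],s["t"])
pickle.dump(d,open("d0.pkl","wb"));print(r.sense())
E
```

```text
scene 488.64404184242926 256.2752236010762 191.703635394485 [[-0.64086559  0.76759577 -0.0093825 ]
 [ 0.41419746  0.33547122 -0.84610846]
 [-0.64632171 -0.54612801 -0.53292818]] [ 0.25543195 -0.14612799  1.85007855]
top 418.23037979401687 260.24481594207185 190.219365789074 [[-0.00275765 -0.99993227 -0.01130691]
 [-0.98776018  0.00448713 -0.15591565]
 [ 0.15595583  0.01073856 -0.98770566]] [0.0725844  0.4976058  1.19841081]
{'clock': 0.1, 'joints': array([ 6.21824012e+01,  5.25998427e+00,  7.05724288e+01, -1.04031363e-04,
        1.04266533e+02, -3.24800992e+00]), 'joint_vel': array([-0.04330235, -0.09560655, -0.17510907,  0.05273989, -0.09086166,
        0.00387227]), 'joint_torque': array([ 2.44994277e-03, -4.47858202e+01, -4.07567739e+01,  7.00951531e-02,
        2.84541148e-02, -1.23406567e-04]), 'tcp_pos': array([0.24950389, 0.54573193, 0.40363239]), 'orientation': array([-1.79901207e+02, -5.50539962e-03,  1.55430381e+02]), 'contact_force': array([-0.79218819, -0.34839733, -0.32189383]), 'torque': array([ 0.0265675 , -0.00497615, -0.01398451]), 'gripper_force': 0.0, 'opening': 0.08784310947833686}
```

View pics/scene0.png

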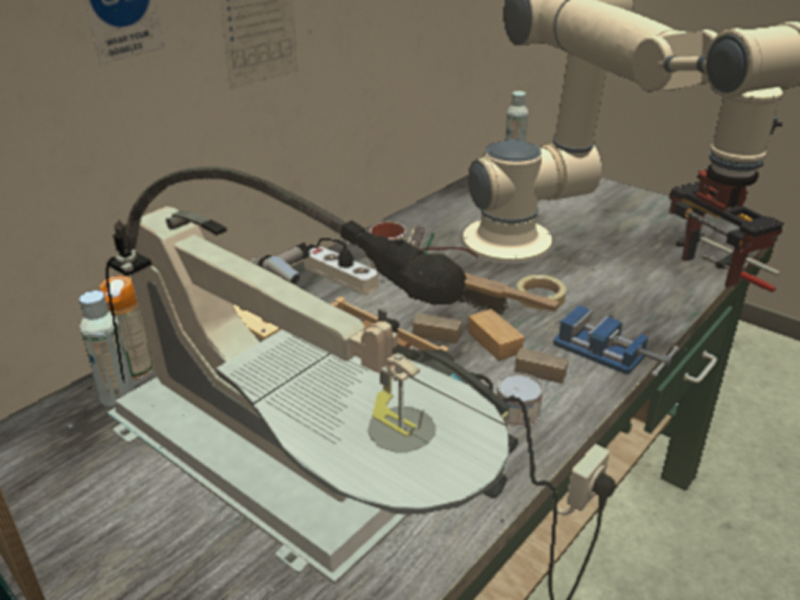

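View pics/top0.png

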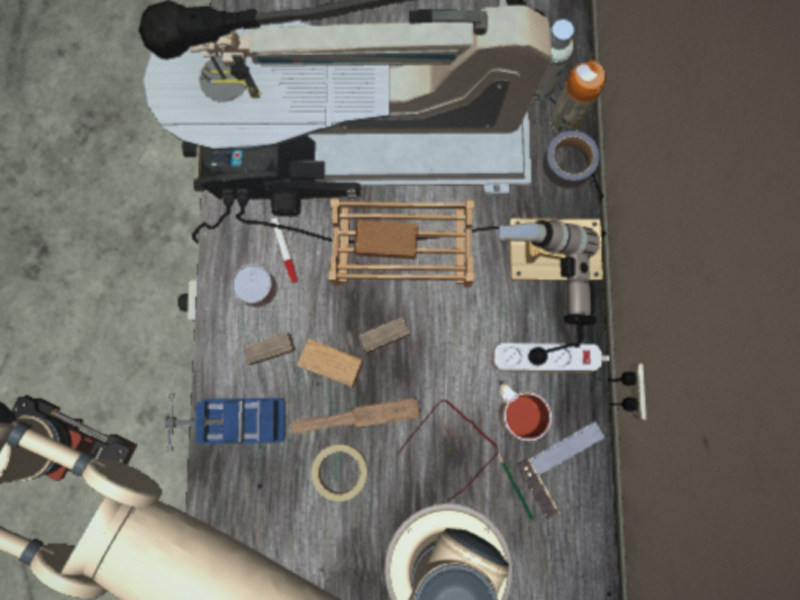

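The top view (800x600 scale) shows the rack at (402,242) with the sanding block on it at (387,239). The large block is at (330,362), with small blocks at (268,348) and (385,334). The tin is at (253,285), the red rocker at (588,356), and the blower grip runs from (575,265) to (580,320). Next I'll crop the fine parts.

```bash
cat > h.py <<'E'
from station import r
import cv2,pickle,numpy as np
def cast(s,u,v,z):
    K=np.array([(u-s["cx"])/s["fx"],(v-s["cy"])/s["fy"],1.]);R=np.array(s["R"]);c=-R.T@np.array(s["t"]);d=R.T@K
    return c+d*(z-c[2])/d[2]
def proj(s,X):
    c=np.array(s["R"])@np.asarray(X,float)+np.array(s["t"]);return np.array([s["fx"]*c[0]/c[2]+s["cx"],s["fy"]*c[1]/c[2]+s["cy"]])
def crop(s,u0,u1,v0,v1,f,k):
    cv2.imwrite(f,cv2.resize(s["frame"][v0:v1,u0:u1,::-1],None,fx=k,fy=k,interpolation=cv2.INTER_CUBIC))
E
python3 - <<'E'
from h import *
d=pickle.load(open("d0.pkl","rb"))
s=d["top"]
a=cv2.resize(s["frame"][130:245,310:395,::-1],None,fx=5,fy=5,interpolation=cv2.INTER_CUBIC)
t=d["scene"];b=cv2.resize(t["frame"][145:190,155:250,::-1],None,fx=4,fy=4,interpolation=cv2.INTER_CUBIC)
im=np.zeros((600,800,3),np.uint8);im[:575,:425]=a;im[:180,425:800]=b[:,:375];cv2.imwrite("pics/c1.png",im)
crop(s,145,305,120,250,"pics/c2.png",4.6)
for n,u,v,z in[("rackc",402,242,.058),("rocker",588,356,.046),("tin",253,285,.058),("sand",387,239,.092),("large",330,362,.041),("s2",268,348,.036),("s3",385,334,.036)]:print(n,cast(s,u*.64,v*.64,z))
E
```

```text
rackc [0.60067888 0.07903697 0.058     ]
rocker [ 0.38509967 -0.26489048  0.046     ]
tin [0.51945189 0.35874681 0.058     ]
sand [0.59813906 0.10601225 0.092     ]
large [0.37594687 0.21402936 0.041     ]
s2 [0.40288837 0.33186607 0.036     ]
s3 [0.4284572 0.1117494 0.036    ]
```

View pics/c1.png

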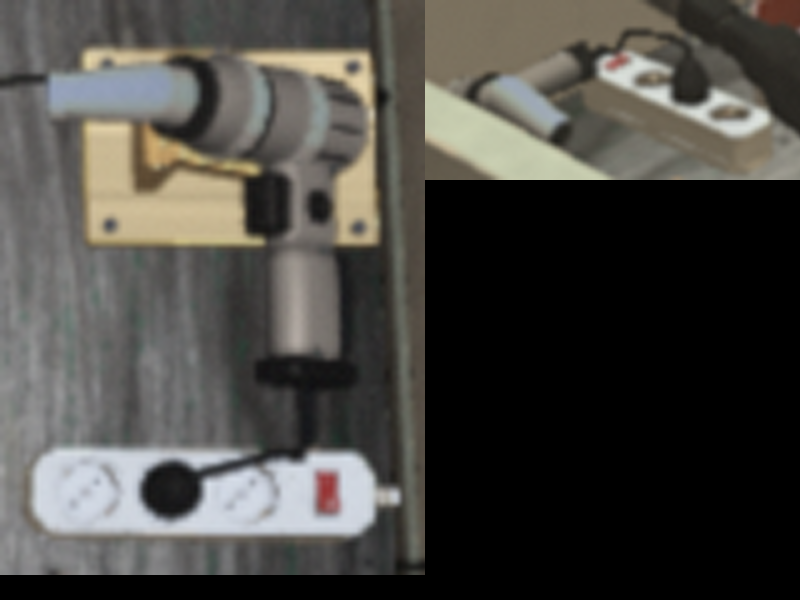

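View pics/c2.png

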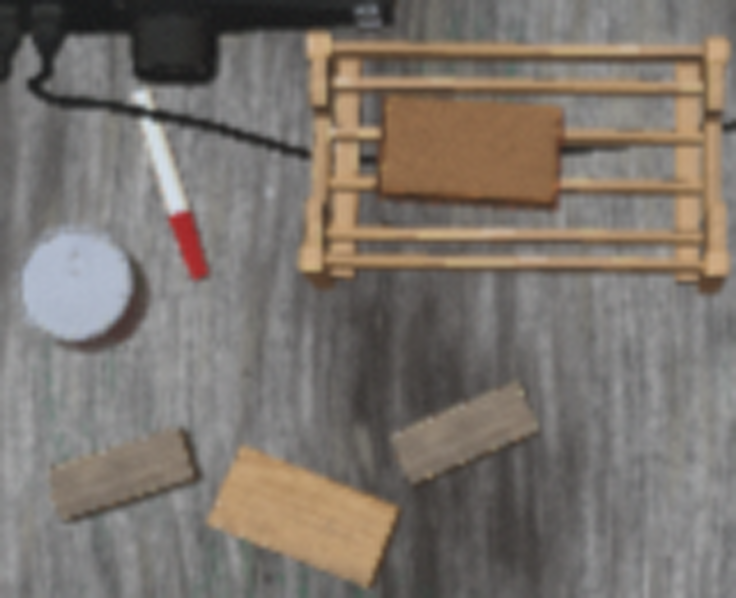

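Both crops are clear. In c1 the black trigger centre is at about crop (268,204), the dark button at (320,207), and the red rocker at (327,492). In c2 the sanding block spans (380..565, 95..205), and the three blocks and the tin at (78,287) are all plain to see. Next: measure by mask and ray casting.

```bash
cat >> h.py <<'E'
def rects(s,lo,hi,z,box=None,amin=150,k=3):
    f=cv2.resize(s["frame"],None,fx=k,fy=k,interpolation=cv2.INTER_CUBIC)
    m=cv2.inRange(cv2.cvtColor(cv2.GaussianBlur(f,(5,5),0),cv2.COLOR_RGB2HSV),lo,hi)
    m=cv2.morphologyEx(m,cv2.MORPH_OPEN,np.ones((5,5)));m=cv2.morphologyEx(m,cv2.MORPH_CLOSE,np.ones((9,9)))
    if box: b=np.zeros_like(m);u0,u1,v0,v1=[int(k*q) for q in box];b[v0:v1,u0:u1]=255;m&=b
    out=[]
    for c in cv2.findContours(m,cv2.RETR_EXTERNAL,cv2.CHAIN_APPROX_NONE)[0]:
        if cv2.contourArea(c)<amin*k*k: continue
        P=np.array([cast(s,(u+.5)/k-.5,(v+.5)/k-.5,z)[:2] for u,v in c[:,0]],np.float32)*1000
        (x,y),(w,h),a=cv2.minAreaRect(P)
        if w<h: w,h,a=h,w,a+90
        out.append((x/1000,y/1000,w,h,(a+90)%180-90))   # a = angle of long side from x axis
    return out
BOX=(145,305,195,250)
def look(s):
    "blocks on bench: (large list, small list)"
    L=rects(s,(8,110,90),(25,255,255),.041,BOX,400); S=rects(s,(5,35,50),(25,105,200),.036,BOX,200)
    return L,S
E
python3 - <<'E'
from h import *
d=pickle.load(open("d0.pkl","rb"));s=d["top"];t=d["scene"]
hsv=cv2.cvtColor(s["frame"],cv2.COLOR_RGB2HSV)
for n,(u,v) in dict(small=(171,223),small2=(246,214),large=(211,231),bench=(230,200),bench2=(190,200),sand=(247,153),red=(375,228)).items():print(n,hsv[v,u])
for x in look(s):print(np.round(x,3))
print("sand",rects(s,(3,100,60),(20,255,150),.092,(226,270,136,168)))
print("red",rects(s,(170,100,60),(180,255,255),.046,(365,390,220,235),6))
g=lambda X,Y,z:cast(s,310+X/5-.1,130+Y/5-.1,z).round(4)
print("button",g(320,207,.091),"trig",[g(a,b,.095) for a,b in((247,205),(268,172),(268,235))])
print("grip",g(304,240,.09),g(304,350,.09),"cap",g(305,372,.075))
q=lambda X,Y,z:cast(s,145+X/4.6-.1,120+Y/4.6-.1,z).round(4)
print("rack rails out corners z70",[q(*a,.07) for a in((318,45),(715,45),(713,262),(312,265))])
print("bearers L/R z58",[q(345,y,.058)[0] for y in(85,133,186,233)],[q(690,y,.058)[0] for y in(85,138,187,238)])
# spout tip two views
A=[]
for c,u,v in((s,320,149),(t,187,177)):
    R=np.array(c["R"]);T=np.array(c["t"]);K=np.array([[c["fx"],0,c["cx"]],[0,c["fy"],c["cy"]],[0,0,1]]);A.append((K@np.c_[R,T],np.array([[u],[v]],float)))
X=cv2.triangulatePoints(A[0][0],A[1][0],A[0][1],A[1][1]);X=(X[:3]/X[3]).ravel();print("spout",X,proj(s,X),proj(t,X))
E
```

```text
small [ 14  46 128]
small2 [ 15  48 128]
large [ 16  99 182]
bench [ 5 18 85]
bench2 [ 30   2 143]
sand [ 13 120 144]
red [  0 161 152]
[]
[[ 3.76000e-01  2.15000e-01  1.18424e+02  6.06150e+01  6.93730e+01]
 [ 4.03000e-01  3.32000e-01  9.29710e+01  3.71500e+01 -7.28020e+01]
 [ 4.28000e-01  1.15000e-01  9.36450e+01  4.14100e+01 -6.60900e+01]]
sand [(0.6004960327148438, 0.10720484161376953, 118.0685806274414, 68.81080627441406, 84.98631286621094)]
red []
button [ 0.5428 -0.2535  0.091 ] trig [array([ 0.5433, -0.2111,  0.095 ]), array([ 0.5624, -0.2238,  0.095 ]), array([ 0.5259, -0.2223,  0.095 ])]
grip [ 0.5239 -0.2438  0.09  ] [ 0.4608 -0.241   0.09  ] cap [ 0.4502 -0.2449  0.075 ]
rack rails out corners z70 [array([0.6749, 0.2066, 0.07  ]), array([ 0.6733, -0.0483,  0.07  ]), array([ 0.5317, -0.0446,  0.07  ]), array([0.531 , 0.2083, 0.07  ])]
bearers L/R z58 [np.float64(0.6517), np.float64(0.6197), np.float64(0.5848), np.float64(0.554)] [np.float64(0.6504), np.float64(0.6152), np.float64(0.5829), np.float64(0.5496)]
spout [ 0.59877202 -0.09706159  0.13311223] [320.30676149 148.72113385] [187.27918204 177.06038986]
```

```bash
cat >> h.py <<'E'
def yawn(a):
    "of a, a+180 the nearer to the present joint 6"
    best=None;p=r.sense()["tcp_pos"]
    for q in(a,a+180,a-180):
        j=r.inverse_kinematics(list(p),[180,0,q])
        if j is not None and (best is None or abs(j[5])<best[0]): best=(abs(j[5]),q)
    return (best[1]+180)%360-180
def st(m=""):
    s=r.sense();print(m,"t%.1f"%s["clock"],s["tcp_pos"].round(4),"F",s["contact_force"].round(1),"op %.4f gf %.1f"%(s["opening"],s["gripper_force"]))
def over(x,y,z,yaw):
    q=yawn(yaw);r.reach([x,y,z],[180,0,q]);return q
def pick(x,y,yaw,tcpz,sq=25,zs=.34):
    over(x,y,zs,yaw);r.servo_line([x,y,tcpz],speed=.12);r.grab(sq);st("grab");r.servo_line([x,y,zs],speed=.2);st("lift")
def place(x,y,yaw,tcpz,zs=.34):
    over(x,y,zs,yaw);r.servo_line([x,y,tcpz+.02],speed=.15);r.servo_line([x,y,tcpz],speed=.03);st("down");r.let_go();r.servo_line([x,y,zs],speed=.2)
E
python3 - <<'E'
from h import *
pick(.6,.106,85,.254)
place(.43,-.035,90,.012+.182+.003)
st()
s=r.snapshot("top");pickle.dump(s,open("d1.pkl","wb"));crop(s,145,345,115,255,"pics/p1.png",4)
print(look(s))
E
```

```text
grab t3.5 [0.6003 0.1059 0.2547] F [ 1.2 -0.6  2.9] op 0.0617 gf 25.0
lift t4.1 [0.5999 0.106  0.3387] F [-0.3  0.8 -1.8] op 0.0619 gf 25.0
down t6.8 [ 0.43   -0.035   0.1969] F [-0.3  0.4 -1.5] op 0.0620 gf 25.0
 t8.2 [ 0.4299 -0.035   0.3386] F [-0.   0.6 -1.3] op 0.0879 gf 0.0
([], [(0.37645965576171875, 0.21533273315429688, 118.67704772949219, 60.76253890991211, 69.2242431640625), (0.4028847351074219, 0.3322364501953125, 93.29100799560547, 37.42656326293945, -73.16392135620117), (0.4278386535644531, 0.11473478698730469, 93.66139221191406, 42.08348846435547, -67.77620124816895), (0.4577157897949219, -0.03010797119140625, 82.91581726074219, 47.96950149536133, 65.11264038085938)])
```

```bash
cat >> h.py <<'E'
def park():
    over(.43,-.1,.38,90);return r.snapshot("top")
def find(s,x,y):
    return min(look(s)[1],key=lambda b:np.hypot(b[0]-x,b[1]-y))
E
python3 - <<'E'
from h import *
pick(.403,.332,-73,.196)
place(.601,.180,-.8,.256)
s=park();print(look(s)[1]);b=[b for b in look(s)[1] if b[2]>110][0]
pick(b[0],b[1],b[4],.200)
place(.601,.100,-.8,.260)
s=park();print(look(s)[1]);pickle.dump(s,open("d2.pkl","wb"));crop(s,145,345,115,255,"pics/p2.png",4);st()
E
```

```text
grab t11.9 [0.403 0.332 0.196] F [ 0.5  0.5 -0.4] op 0.0348 gf 25.0
lift t12.8 [0.4029 0.3319 0.3385] F [-0.1 -0.4 -1.4] op 0.0348 gf 25.0
down t15.6 [0.601  0.18   0.2561] F [ 0.5 -0.1 -0.7] op 0.0346 gf 25.0
[(0.37625961303710936, 0.21565292358398438, 118.33483123779297, 60.04583740234375, 69.37284851074219), (0.4280648193359375, 0.11455429077148438, 94.0254898071289, 41.77956008911133, -66.28913307189941)]
grab t21.6 [0.3763 0.2157 0.2001] F [ 0.2 -0.1  0.4] op 0.0555 gf 24.9
lift t22.4 [0.3761 0.2156 0.3384] F [ 0.1  0.  -1.4] op 0.0558 gf 24.9
down t25.7 [0.601  0.1    0.2601] F [-0.4 -0.1 -1.7] op 0.0558 gf 24.9
[(0.42824176025390626, 0.11471930694580078, 93.88986206054688, 41.53376770019531, -66.52005195617676)]
 t28.1 [ 0.4305 -0.0996  0.379 ] F [-0.1  0.  -0.5] op 0.0882 gf 0.0
```

View pics/p2.png

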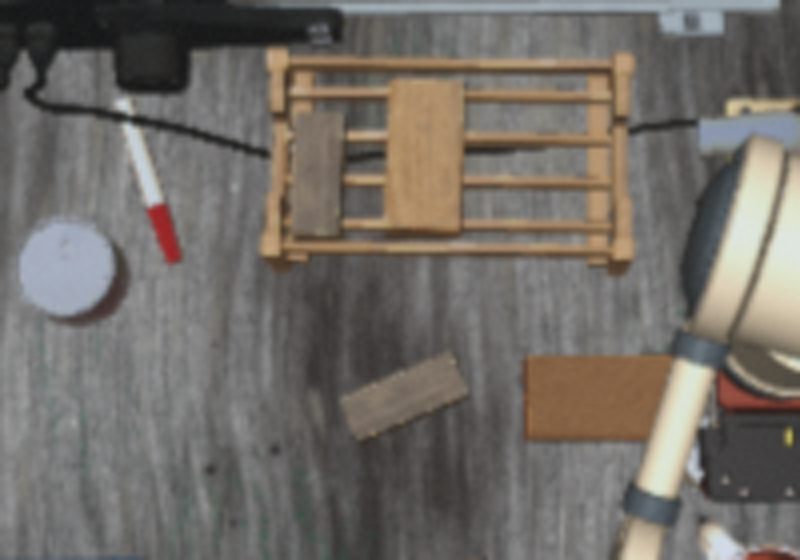

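Both laid blocks sit flat and apart, the small one at (317,173) and the large at (425,157). The sanding block is on the bench at (600,398), and the last small block is at (404,396). Next I'll lay that one.

Run:
```python
from h import *
pick(.428,.114,-66.5,.196)
place(.601,.008,-.8,.256)
r.grab(3)
over(.43,.13,.38,90)
s=r.snapshot("top");t=r.snapshot("scene");pickle.dump((s,t),open("d3.pkl","wb"))
a=cv2.resize(s["frame"][115:245,205:405,::-1],None,fx=4,fy=4,interpolation=cv2.INTER_CUBIC)
cv2.imwrite("pics/p3.png",a)
f=cv2.resize(s["frame"],None,fx=4,fy=4,interpolation=cv2.INTER_CUBIC);h=cv2.cvtColor(f,cv2.COLOR_RGB2HSV)
m=(((h[...,0]<8)|(h[...,0]>170))&(h[...,1]>110)&(h[...,2]>70)).astype(np.uint8);m[:850]=0;m[960:]=0;m[:,:1460]=0;m[:,1560:]=0
v,u=np.nonzero(m);
for (a,b) in((u.min(),v.min()),(u.max(),v.max()),(u.mean(),v.mean())):print(a,b,cast(s,(a+.5)/4-.5,(b+.5)/4-.5,.045))
st()
```

```text
grab t31.1 [0.428 0.114 0.196] F [0.  0.9 0.2] op 0.0344 gf 25.0
lift t32.0 [0.4278 0.114  0.3385] F [ 0.4  0.9 -0.9] op 0.0351 gf 25.0
down t34.6 [0.601  0.008  0.2561] F [-0.3  1.1 -0.7] op 0.0347 gf 25.0
1496 900 [ 0.39449728 -0.25779211  0.045     ]
1507 926 [ 0.37568193 -0.26487882  0.045     ]
1500.6887159533073 911.3424124513618 [ 0.38627792 -0.26080859  0.045     ]
 t39.2 [0.4302 0.1298 0.3799] F [0.2 0.2 0.4] op 0.0002 gf 0.0
```

View pics/p3.png

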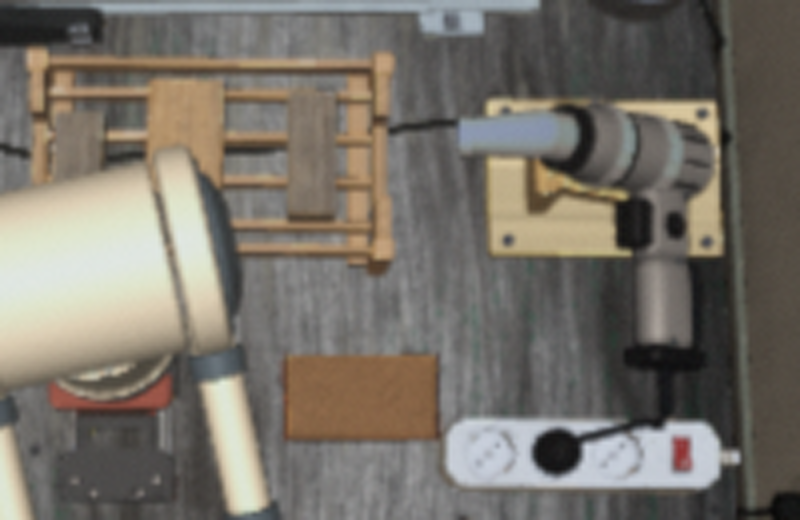

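All three blocks lie on the rack with clear gaps, at (78,150), (186,130) and (313,155). The rocker is at (682,454), and what may be a wall runs along the right at u≈735. I'll check the wall's distance before working beside it.

Run:
```python
from h import *
s,t=pickle.load(open("d3.pkl","rb"))
q=lambda X,Y,z:cast(s,205+X/4-.1,115+Y/4-.1,z).round(4)
print("edge z0",[q(*a,0) for a in((725,30),(735,300),(742,500))])
print("rocker c",q(682,454.5,.044),"far",q(682,437,.043),"near",q(682,472,.045),"button",q(677,224,.091),"face",q(616,222,.095))
print("mug",cast(s,525*.64,415*.64,.08))
print("strip ends",q(445,455,.042),q(722,455,.042))
for h in(0,.1,.2,.3,.5):print(h,[proj(t,(x,-.31,h)).round() for x in(.3,.5,.7)])
cv2.imwrite("pics/s3.png",cv2.resize(t["frame"][100:225,60:260,::-1],None,fx=4,fy=4,interpolation=cv2.INTER_CUBIC))
```

```text
edge z0 [array([ 0.7168, -0.3228,  0.    ]), array([ 0.5033, -0.3198,  0.    ]), array([ 0.352 , -0.3174,  0.    ])]
rocker c [ 0.3833 -0.2627  0.044 ] far [ 0.396  -0.2635  0.043 ] near [ 0.3706 -0.2618  0.045 ] button [ 0.5439 -0.2542  0.091 ] face [ 0.5448 -0.2101  0.095 ]
mug [ 0.27859916 -0.13945557  0.08      ]
strip ends [ 0.3836 -0.0915  0.042 ] [ 0.3829 -0.2921  0.042 ]
0 [array([209., 158.]), array([169., 179.]), array([122., 204.])]
0.1 [array([208., 134.]), array([166., 154.]), array([117., 177.])]
0.2 [array([206., 108.]), array([163., 126.]), array([111., 148.])]
0.3 [array([204.,  80.]), array([159.,  97.]), array([106., 117.])]
0.5 [array([200.,  20.]), array([151.,  32.]), array([93., 48.])]
```

View pics/s3.png

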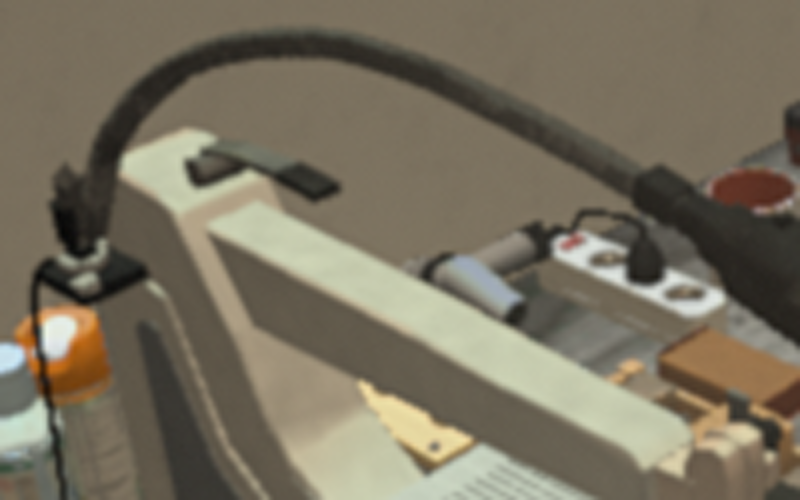

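The scene crop shows only the wall, the hose crossing at (450,80), the grip with its cord at (540,240), and the red rocker at (572,242). The wall foot casts to y≈-0.32, so I'll lean the tool's body to +y, away from it. Switch first.

```bash
cat >> h.py <<'E'
from scipy.spatial.transform import Rotation as Ro
def tool(theta,close):
    "tool axis down leaning so fingers point to -y by theta deg; close='x'|'y'; returns [(rpy)], zt, c"
    q=np.radians(theta);zt=np.array([0,-np.sin(q),-np.cos(q)]);c=np.array([0,np.cos(q),-np.sin(q)])
    out=[]
    for sg in(1,-1):
        y=sg*(c if close=='y' else np.array([1.,0,0]));out.append(list(Ro.from_matrix(np.c_[np.cross(y,zt),y,zt]).as_euler('xyz',degrees=True)))
    return out,zt,c
def best(pos,rpys):
    c=[(abs(j[5]),o) for o in rpys if (j:=r.inverse_kinematics(list(pos),o)) is not None];print([round(a[0]) for a in c]);return min(c)[1]
E
python3 - <<'E'
from h import *
rp,zt,_=tool(30,'x')
P=lambda z:np.array([.3665,-.262,z])-.010*np.array([0,.866,-.5])-.182*zt
o=best(P(.10),rp)
r.reach(list(P(.30)),o);r.servo_line(list(P(.056)),speed=.1);st("near")
f0=r.sense()["contact_force"]
for z in np.arange(.052,.0409,-.001):
    r.servo_line(list(P(z)),speed=.006);f=r.sense()["contact_force"]-f0;print("%.4f"%z,f.round(1))
    if np.linalg.norm(f)>16:break
r.servo_line(list(P(.06)),speed=.05);r.servo_line(list(P(.30)),speed=.2)
over(.43,.13,.38,90)
s=r.snapshot("top");pickle.dump(s,open("d4.pkl","wb"))
a=np.vstack([cv2.resize(pickle.load(open(f,"rb"))[0]["frame"][212:242,350:390,::-1] if f=="d3.pkl" else s["frame"][212:242,350:390,::-1],None,fx=8,fy=8,interpolation=cv2.INTER_CUBIC) for f in("d3.pkl","d4.pkl")]);cv2.imwrite("pics/p4.png",a);st()
E
```

```text
[19]
near t43.3 [ 0.3666 -0.1797  0.219 ] F [-0.1 -0.4 -0.5] op 0.0004 gf 0.0
0.0520 [0.1 0.8 0.1]
0.0510 [0.9 0.4 0.2]
0.0500 [-0.5  0.5  0.2]
0.0490 [ 0.5 -0.4  1.2]
0.0480 [0.5 0.2 0.3]
0.0470 [-0.2  0.4  0.4]
0.0460 [-1.7  0.5  0.5]
0.0450 [-3.5  1.   2.9]
0.0440 [-5.2  1.1  5.7]
0.0430 [-6.4  2.3  4.5]
0.0420 [-8.1  2.6  6.8]
0.0410 [-10.    5.3  10.8]
 t51.0 [0.4301 0.1294 0.3803] F [ 1.1 -0.  -0.8] op 0.0005 gf 0.0
```

View pics/p4.png

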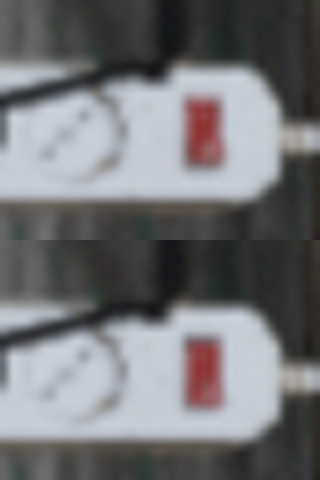

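The two crops (off above, now below) differ only slightly around the mark at (212,152), and the -x force suggests I caught the rocker's near end. I'll press again 4 mm further in.

Run:
```python
from h import *
rp,zt,_=tool(30,'x')
P=lambda z:np.array([.3705,-.262,z])-.010*np.array([0,.866,-.5])-.182*zt
o=best(P(.10),rp)
r.reach(list(P(.30)),o);r.servo_line(list(P(.056)),speed=.1)
f0=r.sense()["contact_force"]
for z in np.arange(.050,.0409,-.001):
    r.servo_line(list(P(z)),speed=.006);f=r.sense()["contact_force"]-f0;print("%.4f"%z,f.round(1))
    if np.linalg.norm(f)>20:break
r.wait(.3);st()
r.servo_line(list(P(.06)),speed=.05);r.servo_line(list(P(.30)),speed=.2)
over(.43,.13,.38,90)
s=r.snapshot("top");t=r.snapshot("scene");pickle.dump((s,t),open("d5.pkl","wb"))
L=lambda f:pickle.load(open(f,"rb"))
fs=[L("d3.pkl")[0],L("d4.pkl"),s]
a=np.hstack([cv2.resize(q["frame"][218:240,364:386,::-1],None,fx=12,fy=12,interpolation=cv2.INTER_CUBIC) for q in fs])
b=np.hstack([cv2.resize(q["frame"][154:166,195:217,::-1],None,fx=18,fy=18,interpolation=cv2.INTER_CUBIC) for q in(L("d3.pkl")[1],t)])
im=np.zeros((a.shape[0]+b.shape[0],max(a.shape[1],b.shape[1]),3),np.uint8);im[:a.shape[0],:a.shape[1]]=a;im[a.shape[0]:,:b.shape[1]]=b;cv2.imwrite("pics/p5.png",im);st()
```

```text
[18]
0.0500 [-0.4  0.1  0.2]
0.0490 [-1.3 -0.8 -0.7]
0.0480 [-0.4 -0.4 -0.5]
0.0470 [-0.1 -0.5 -0.2]
0.0460 [-1.3 -0.6 -0.7]
0.0450 [-0.1 -0.  -0.7]
0.0440 [-1.6 -0.8  2.6]
0.0430 [-2.7  0.6  4.3]
0.0420 [-5.3  2.8  8.5]
0.0410 [-7.8  5.1 12.6]
 t59.5 [ 0.3706 -0.1798  0.2053] F [-6.4  4.9 13.4] op 0.0007 gf 6.9
 t63.0 [0.4301 0.1294 0.3803] F [ 0.2 -0.7  0.3] op 0.0007 gf 0.0
```

View pics/p5.png

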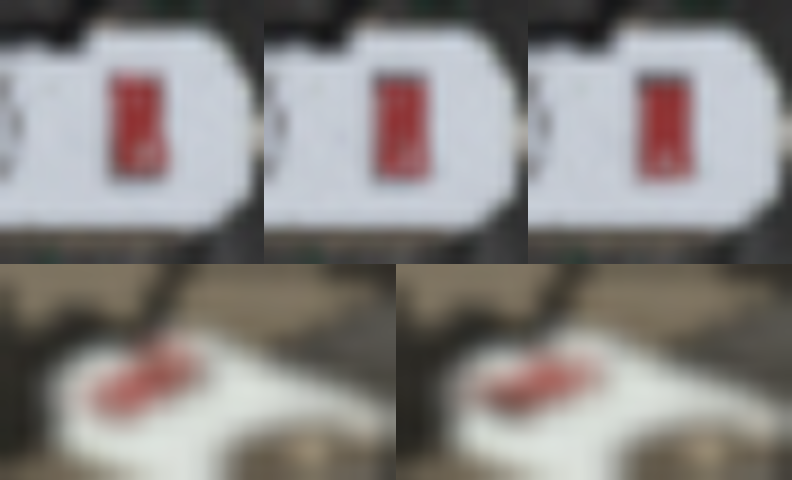

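The crops run left to right: off, after press 1, after press 2. The rocker's near end has gone down and a dark gap has opened at its far end (660,75), so it has tipped over. I'll confirm with one firm press, then close on the trigger and read the opening.

```bash
cat >> h.py <<'E'
RP,ZT,C=tool(8,'y');N=-ZT;F0=np.array([.541,-.210,.095])
def tp(fc,h): return list(F0+(fc*C+(h+182)*N)/1000)
E
python3 - <<'E'
from h import *
rp,zt,_=tool(30,'x')
P=lambda z:np.array([.3705,-.262,z])-.010*np.array([0,.866,-.5])-.182*zt
o=best(P(.10),rp)
r.reach(list(P(.20)),o);r.servo_line(list(P(.048)),speed=.1)
f0=r.sense()["contact_force"]
for z in(.044,.043,.042,.041,.0405):
    r.servo_line(list(P(z)),speed=.005);print(z,(r.sense()["contact_force"]-f0).round(1))
r.wait(.4)
r.servo_line(list(P(.06)),speed=.05);r.servo_line(list(P(.30)),speed=.2)
r.let_go()
o=best(tp(-21.6,60),RP);r.reach(tp(-21.6,130),o);st("above")
r.servo_line(tp(-21.6,15),speed=.1);r.servo_line(tp(-21.6,-5),speed=.03);st("in")
r.grab(20);st("sq20");r.wait(.3);st()
E
```

```text
[18]
0.044 [-1.3 -0.9  0.9]
0.043 [-1.7  1.5  4.7]
0.042 [-3.4  3.4  8.1]
0.041 [-4.8  4.7 12.9]
0.0405 [-5.5  5.6 15.2]
[112, 68]
above t73.5 [ 0.5408 -0.1879  0.4073] F [-0.6 -1.1 -0. ] op 0.0882 gf 0.0
in t75.6 [ 0.541  -0.2068  0.2734] F [0.1 0.1 0.2] op 0.0880 gf 0.0
sq20 t76.8 [ 0.5413 -0.2045  0.2743] F [-2.1 13.2  5.8] op 0.0120 gf 17.1
 t77.1 [ 0.5413 -0.2045  0.2743] F [-1.3 13.3  6.3] op 0.0120 gf 17.1
```

The rocker meets the same hard stop as before, so it's on. The fingers now hold the trigger in at 14 N, but with a 12 mm opening. I want about 20 mm so the rear finger stands over the button, so I'll shift the hand back and then press along the button's axis.

Run:
```python
from h import *
fc=-21.6;h=-5.
def rel(m):
    s=r.sense();d=(s["tcp_pos"]-F0)*1000;a=d@C;b=d@N-182;o=s["opening"]*1000;f=s["contact_force"]
    print(m,"ctr %.1f h %.1f front %.1f rear %.1f op %.1f s~%.1f F %s gf %.1f t%.1f"%(a,b,a+o/2,a-o/2,o,-(.731*(a+o/2)+.682*b),f.round(1),s["gripper_force"],s["clock"]))
    return f
rel("start")
r.grab(15);rel("sq15")
for fc in(-23.5,-25):
    r.servo_line(tp(fc,h),speed=.02);rel("back")
f0=rel("base")
for k in range(1,13):
    r.servo_line(tp(fc+.682*k,h-.731*k),speed=.01);f=rel(k)
    if (f-f0)[2]>9:break
```

```text
start ctr -19.5 h -3.7 front -13.5 rear -25.5 op 12.0 s~12.4 F [-1.3 13.3  6.3] gf 17.1 t77.1
sq15 ctr -19.5 h -3.6 front -13.7 rear -25.3 op 11.6 s~12.5 F [-2.5 13.1  7.2] gf 13.6 t77.4
back ctr -20.2 h -3.7 front -14.0 rear -26.4 op 12.4 s~12.8 F [-2.3 18.9  7.3] gf 14.3 t77.6
back ctr -20.7 h -3.7 front -14.7 rear -26.8 op 12.2 s~13.3 F [-3.4 22.3  7.2] gf 14.9 t77.9
base ctr -20.7 h -3.7 front -14.7 rear -26.8 op 12.2 s~13.3 F [-3.4 22.3  7.2] gf 14.9 t77.9
1 ctr -20.5 h -3.8 front -14.4 rear -26.5 op 12.2 s~13.1 F [-5.2 22.5 10.3] gf 15.6 t78.1
2 ctr -20.2 h -3.8 front -14.0 rear -26.4 op 12.4 s~12.9 F [-4.7 21.5 12.6] gf 16.4 t78.4
3 ctr -20.0 h -3.8 front -14.1 rear -25.8 op 11.7 s~12.9 F [-6.9 19.9 15.8] gf 17.2 t78.6
4 ctr -19.7 h -3.9 front -13.5 rear -25.9 op 12.4 s~12.5 F [-7.8 18.8 18.2] gf 18.0 t78.9
```

The 12 mm stop came from the rear finger meeting the sloping top of the grip, not the trigger's end stop. Working both contacts back puts the station about 3.5 mm further in -y. I'll open, lift and re-close with the hand further back, for an opening of about 35 mm.

```bash
cat >> h.py <<'E'
def rel(m):
    s=r.sense();d=(s["tcp_pos"]-F0)*1000;a=d@C;b=d@N-182;o=s["opening"]*1000;f=s["contact_force"]
    print(m,"ctr %.1f h %.1f front %.1f rear %.1f op %.1f s~%.1f F %s gf %.1f t%.1f"%(a,b,a+o/2,a-o/2,o,-(.731*(a+o/2)+.682*b),f.round(1),s["gripper_force"],s["clock"]))
    return a,b,o,f
E
python3 - <<'E'
from h import *
r.servo_line(tp(-20,-3),speed=.02);rel("relaxed")
r.let_go();r.servo_line(tp(-20,20),speed=.05)
import re
t=open("h.py").read().replace("F0=np.array([.541,-.210,.095])","F0=np.array([.541,-.2137,.0943])");open("h.py","w").write(t)
E
python3 - <<'E'
from h import *
f0=rel("up")[3]
r.servo_line(tp(-25,20),speed=.02);rel("back")
for h in(5,0,-3,-5,-6.5):
    f=(r.servo_line(tp(-25,h),speed=.02),rel("dn"))[1][3]
    if np.linalg.norm(f-f0)>6:break
r.grab(12);rel("sq12");r.wait(.3);rel("")
E
```

```text
relaxed ctr -18.7 h -0.9 front -15.3 rear -22.1 op 6.8 s~11.8 F [-1.8  9.6  8. ] gf 13.9 t79.3
up ctr -16.4 h 21.5 front 27.5 rear -60.3 op 87.8 s~-34.7 F [ 0.7 -0.4 -0.8] gf 0.0 t81.2
back ctr -25.1 h 19.9 front 18.9 rear -69.1 op 87.9 s~-27.3 F [-0.5 -1.1  0.1] gf 0.0 t81.8
dn ctr -25.0 h 5.2 front 18.9 rear -68.9 op 87.8 s~-17.3 F [-0.4 -0.2  0.2] gf 0.0 t82.7
dn ctr -25.0 h -0.3 front 18.9 rear -68.8 op 87.7 s~-13.6 F [ 0.4 -0.2 -0.2] gf 0.0 t83.1
dn ctr -25.0 h -3.2 front 18.9 rear -68.8 op 87.7 s~-11.6 F [-0.5 -0.3  0.4] gf 0.0 t83.4
dn ctr -25.0 h -5.2 front 18.9 rear -68.9 op 87.8 s~-10.3 F [-0.6 -0.1 -0.7] gf 0.0 t83.6
dn ctr -25.0 h -6.6 front 19.0 rear -68.9 op 87.9 s~-9.4 F [-0.3 -0.2 -0.5] gf 0.0 t83.9
sq12 ctr -19.8 h -7.0 front -7.2 rear -32.5 op 25.3 s~10.1 F [-1.7 25.7  2.5] gf 10.7 t85.0
 ctr -19.8 h -7.0 front -7.2 rear -32.3 op 25.1 s~10.1 F [-1.5 24.8  1.8] gf 10.7 t85.3
```

No wall contact, and the trigger is against its stop (front finger at -7.2, arm deflected by the grip force). I'll ease the grip force and see how the hand settles.

Run:
```python
from h import *
for q in(8,5):
    r.grab(q);r.wait(.2);rel("sq%d"%q)
r.servo_line(tp(-27,-6.5),speed=.02);r.wait(.2);rel("back -27")
```

```text
sq8 ctr -21.6 h -6.9 front -6.4 rear -36.8 op 30.4 s~9.4 F [-0.9 16.6  1.8] gf 7.1 t85.8
sq5 ctr -23.0 h -6.8 front -5.3 rear -40.6 op 35.2 s~8.5 F [-0.5 10.   1.3] gf 4.4 t86.4
back -27 ctr -25.0 h -6.8 front -5.5 rear -44.5 op 39.1 s~8.6 F [ 0.2 10.5  1.6] gf 4.4 t86.8
```

The gripper is force-controlled and can be back-driven, so arm position sets where the rear finger stands while the trigger stays in. Next I'll press the button down with the rear finger at about -37, watching the forces.

Run:
```python
from h import *
r.grab(8);r.servo_line(tp(-25.2,-6.5),speed=.02);r.wait(.2);f0=rel("pre")[3]
for k in range(1,9):
    fc=-25.2+3.5*k/6;h=-6.5-6.3*k/6
    r.servo_line(tp(fc,h),speed=.01);a,b,o,f=rel("cmd %.1f %.1f"%(fc,h))
    if f[2]-f0[2]>10:break
```

```text
pre ctr -21.8 h -6.9 front -6.3 rear -37.2 op 31.0 s~9.3 F [-0.9 16.3  1.5] gf 7.2 t87.6
cmd -24.6 -7.5 ctr -21.4 h -7.0 front -5.8 rear -37.1 op 31.3 s~9.0 F [-3.3 16.3  5.2] gf 8.3 t87.8
cmd -24.0 -8.6 ctr -21.0 h -7.1 front -6.0 rear -36.1 op 30.2 s~9.2 F [-3.7 17.4  8.7] gf 9.5 t88.1
cmd -23.4 -9.7 ctr -20.7 h -7.2 front -5.8 rear -35.6 op 29.7 s~9.2 F [-5.4 18.4 12.7] gf 10.7 t88.4
```

The front finger sticks on the trigger face by friction (Ft/Fn about 0.6), so I can't slide it down. Better to go down to the pressed height with the hand open and squeeze there. Then I'll shift the hand +c, so the rear finger rides onto the button from behind while the front stays put.

Run:
```python
from h import *
r.servo_line(tp(-25,-6.5),speed=.02);r.let_go();rel("open")
r.servo_line(tp(-26.5,-6),speed=.03);f0=rel("")[3]
for h in(-9,-11,-13):
    r.servo_line(tp(-26.5,h),speed=.02);f=rel("dn")[3]
    if np.linalg.norm(f-f0)>6:break
else:
    r.grab(10);r.wait(.3);rel("sq10");r.grab(8);r.wait(.2);rel("sq8")
```

```text
open ctr -25.0 h -6.8 front 19.0 rear -69.0 op 87.9 s~-9.2 F [0.4 0.2 0.6] gf 0.0 t89.7
 ctr -26.6 h -5.9 front 17.2 rear -70.4 op 87.6 s~-8.5 F [ 0.1  0.8 -1. ] gf 0.0 t90.0
dn ctr -26.4 h -9.3 front 17.2 rear -70.1 op 87.3 s~-6.2 F [-0.5  0.4 -0.1] gf 0.0 t90.3
dn ctr -26.5 h -11.2 front 17.4 rear -70.3 op 87.8 s~-5.1 F [-0.2  0.6  1. ] gf 0.0 t90.5
dn ctr -26.5 h -13.2 front 17.7 rear -70.6 op 88.3 s~-3.9 F [ 0.3 -0.3  0.5] gf 0.0 t90.8
sq10 ctr -21.9 h -17.5 front 1.4 rear -45.2 op 46.6 s~10.9 F [  5.1  15.3 -14.4] gf 10.0 t91.8
sq8 ctr -22.2 h -16.9 front 2.5 rear -46.9 op 49.4 s~9.7 F [  4.   14.6 -11.5] gf 8.0 t92.3
```

Friction drags the hand about 4–5 mm down with the trigger as it goes in. I'll start the squeeze higher, at h=-8.5, to end near -13, then shift +c in steps.

Run:
```python
from h import *
r.let_go();r.servo_line(tp(-26.5,-8.5),speed=.03);rel("open")
r.grab(10);r.wait(.3);rel("sq10")
a,b,o,f=rel("")
r.servo_line(tp(-26.5,-13),speed=.02);rel("h-13")
r.grab(8);r.wait(.2);f0=rel("sq8")[3]
for fc in np.arange(-25.5,-17,1.):
    r.servo_line(tp(fc,-13),speed=.008);a,b,o,f=rel("cmd %.1f"%fc)
    if a-o/2>-33 or f[2]>15: break
```

```text
open ctr -26.6 h -8.0 front 17.3 rear -70.5 op 87.7 s~-7.2 F [-0.2  0.8  0.3] gf 0.0 t93.4
sq10 ctr -21.9 h -13.2 front 1.3 rear -45.0 op 46.3 s~8.0 F [  5.6  15.  -13.5] gf 10.0 t94.4
 ctr -21.9 h -13.2 front 1.3 rear -45.0 op 46.3 s~8.0 F [  5.6  15.  -13.5] gf 10.0 t94.4
h-13 ctr -22.1 h -15.0 front -0.1 rear -44.2 op 44.1 s~10.3 F [ 0.3 17.7 -3.4] gf 10.0 t94.8
sq8 ctr -22.6 h -14.9 front 0.1 rear -45.3 op 45.4 s~10.1 F [ 1.6 15.7 -3.7] gf 8.0 t95.2
cmd -25.5 ctr -22.2 h -14.9 front 0.6 rear -44.9 op 45.5 s~9.8 F [ 0.7 12.2 -5.1] gf 8.0 t95.5
cmd -24.5 ctr -21.8 h -14.9 front 0.9 rear -44.4 op 45.3 s~9.5 F [ 1.7  9.4 -4.7] gf 8.0 t95.8
cmd -23.5 ctr -21.4 h -14.8 front 1.4 rear -44.3 op 45.7 s~9.1 F [ 2.4  6.6 -4. ] gf 8.0 t96.0
cmd -22.5 ctr -21.1 h -14.7 front 1.5 rear -43.7 op 45.2 s~9.0 F [ 3.2  5.6 -7.2] gf 8.0 t96.3
cmd -21.5 ctr -20.6 h -14.2 front 2.4 rear -43.6 op 46.1 s~7.9 F [ 2.3  5.  -8.6] gf 8.0 t96.6
cmd -20.5 ctr -20.1 h -13.6 front 3.2 rear -43.4 op 46.6 s~6.9 F [ 1.9  5.4 -8.4] gf 8.0 t96.9
cmd -19.5 ctr -19.5 h -13.2 front 3.8 rear -42.7 op 46.5 s~6.2 F [ 1.3  4.  -8.9] gf 8.0 t97.1
cmd -18.5 ctr -17.3 h -13.2 front 3.0 rear -37.7 op 40.7 s~6.8 F [-0.1  9.8 -6.1] gf 7.8 t97.4
cmd -17.5 ctr -16.5 h -12.7 front 3.6 rear -36.6 op 40.2 s~6.0 F [ 0.3  9.  -4.9] gf 8.0 t97.7
```

The rear finger has jumped from -42.7 to -37.7 at h=-13, which is only possible with the button pushed in. Continuing +c to ease the trigger out while the rear finger keeps the button down.

Run:
```python
from h import *
for fc in np.arange(-17,-10,.5):
    r.servo_line(tp(fc,-13),speed=.008);a,b,o,f=rel("cmd %.1f"%fc)
    if -(.731*(a+o/2)+.682*b)<2.5 or a-o/2>-30: break
```

```text
cmd -17.0 ctr -16.1 h -12.5 front 3.9 rear -36.1 op 40.0 s~5.7 F [-1.4  7.6 -5.3] gf 8.2 t97.9
cmd -16.5 ctr -15.9 h -12.4 front 4.4 rear -36.1 op 40.4 s~5.3 F [-2.  7. -4.] gf 7.7 t98.2
cmd -16.0 ctr -15.5 h -12.2 front 4.6 rear -35.5 op 40.0 s~5.0 F [-0.8  7.2 -3.4] gf 7.9 t98.4
cmd -15.5 ctr -15.0 h -12.0 front 4.8 rear -34.8 op 39.6 s~4.7 F [-1.2  7.9 -2.9] gf 8.0 t98.7
cmd -15.0 ctr -14.6 h -11.8 front 5.0 rear -34.1 op 39.1 s~4.4 F [-1.4  8.1 -2.9] gf 8.1 t98.9
cmd -14.5 ctr -14.2 h -11.7 front 5.0 rear -33.5 op 38.5 s~4.3 F [-1.5  7.2 -0.8] gf 8.6 t99.2
cmd -14.0 ctr -14.0 h -11.7 front 5.3 rear -33.3 op 38.6 s~4.1 F [-1.7  5.3 -2.7] gf 8.2 t99.4
cmd -13.5 ctr -13.8 h -11.7 front 5.5 rear -33.0 op 38.5 s~4.0 F [-2.9  4.3  0.5] gf 9.5 t99.7
cmd -13.0 ctr -13.6 h -11.8 front 5.6 rear -32.8 op 38.3 s~4.0 F [-4.8  2.3  4.3] gf 9.6 t99.9
cmd -12.5 ctr -13.4 h -11.8 front 6.0 rear -32.8 op 38.7 s~3.7 F [-5.7 -1.   6.2] gf 9.4 t100.2
cmd -12.0 ctr -13.2 h -11.8 front 5.9 rear -32.4 op 38.2 s~3.8 F [-4.6 -1.6  5.9] gf 8.9 t100.4
cmd -11.5 ctr -13.0 h -11.8 front 6.2 rear -32.3 op 38.4 s~3.6 F [-4.9 -3.5  5.6] gf 8.4 t100.7
cmd -11.0 ctr -12.8 h -11.8 front 6.4 rear -32.1 op 38.6 s~3.3 F [-4.5 -5.4  5.6] gf 8.0 t100.9
cmd -10.5 ctr -12.7 h -11.8 front 6.7 rear -32.0 op 38.6 s~3.2 F [-4.4 -6.   5.3] gf 7.6 t101.2
```

The trigger has come back about 7 mm by my reading, with the button still held. Now I'll release, lift off and look.

Run:
```python
from h import *
r.let_go();rel("open");r.servo_line(tp(-13,-5),speed=.04);r.servo_line(tp(-20,150),speed=.15)
over(.43,.13,.38,90)
s=r.snapshot("top");t=r.snapshot("scene");pickle.dump((s,t),open("d6.pkl","wb"));st()
L=lambda f:pickle.load(open(f,"rb"))[0]
a=np.hstack([cv2.resize(q["frame"][158:186,352:384,::-1],None,fx=12,fy=12,interpolation=cv2.INTER_CUBIC) for q in(L("d5.pkl"),s)]);cv2.imwrite("pics/p6.png",a)
```

```text
open ctr -10.5 h -13.0 front 33.4 rear -54.4 op 87.8 s~-15.5 F [-0.5 -0.7  0.4] gf 0.0 t102.1
 t105.1 [0.4305 0.1294 0.3801] F [ 0.3 -0.7  0.2] op 0.0877 gf 0.0
```

View pics/p6.png

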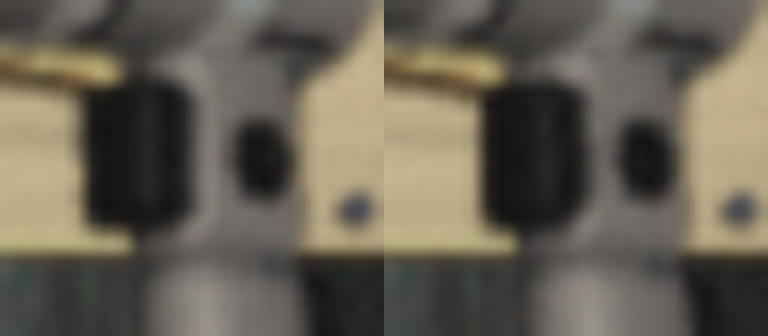

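Left is released, right is now: the trigger's front edge sits about 13 px further in (85 → 98, roughly 4 mm), so the lock is holding it. One last look at the whole scene.

Run:
```python
from h import *
over(.36,.25,.4,90);s=r.snapshot("top");crop(s,140,396,115,250,"pics/p7.png",3.1);st()
```

```text
t105.7 [0.3606 0.2493 0.3997] F [-0.4 -0.5  0.9] op 0.0880 gf 0.0
```

View pics/p7.png

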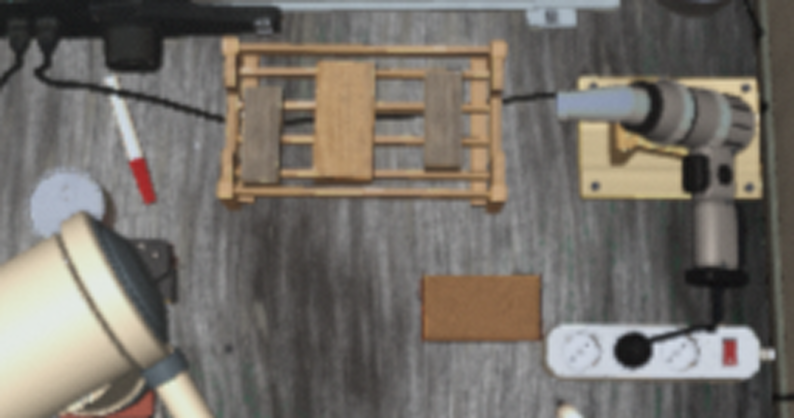

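The three blocks lie flat and apart on the rack, at (262,135), (345,120) and (443,118). The sanding block is on the bench at (482,308) and the tin stands at (67,200). The rocker at (730,350) is on and the trigger is held in.

```bash
python3 -c "
from station import r
print(r.hand_in())"
```

```text
the job is handed in; nothing more can be done
None
```

The job is handed in: by the last pictures, three blocks lie apart on the rack, the sanding block is on the bench, the tin still stands, the strip is switched on, and the trigger stayed about 4 mm in after release, so the lock appears to hold; I had no direct sign that the blower is running.

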